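# Change gear and interlocked guard on a filament drive

## Task

Fit the blue change gear on the drive unit: lower it over the upright spindle with its square hub up, rocking it about its axis until its teeth drop into mesh with the fixed dark steel pinion, and seat it fully home on the brass collar. Then put the orange guard over both gears with its steel tongue pushed fully down into the slot of the yellow interlock switch, let go, and leave the jar, spool, screwdriver and small black gear where they are.

Things in the scene. Friction and masses are not known exactly. Their poses are not given: they have to be found in the camera images.
- gear_mid (a point): Centre, half-way up, of the loose blue gear (0.2-0.4 kg), standing hub up. Disc 20 mm thick, 79 mm over 14 teeth (pitch 25.7 deg, one on its +x); on it a square hub 30 x 30 mm, 38 mm high, faces square to x and y: grip it 21 mm or more above the disc. Point is 29 mm above the underside, 9 mm above the disc's top. Plain 20 mm through bore. z: gear axis, up.
- spindle_foot (a point): Axis of the upright steel spindle at the level of the green deck (60 mm above the bench). Axes of the fixed drive box (200 x 200 mm, centre 25 mm along +x, 30 mm along +y from here), z up. Spindle 17.5 mm thick, 48 mm high, top 10 mm tapered to 8 mm. Brass collar 36 mm across, 3 mm high at its foot: the gear rests on it, gear_mid then 32 mm above here.
- pinion_axis (a point): On the fixed dark steel pinion's axis at deck level, 61 mm along +y from spindle_foot; axes of the box, NOT of the teeth. 10 teeth, 59 mm over tips, top face 23 mm above the deck: unmeshed gear teeth stop on it with gear_mid 52 mm above the deck. It cannot turn; its tooth angle varies and is not told. Tooth tops flat; the gear drops in over a window of some 3 to 6 deg in each 25.7.
- guard_grip (a point): Centre of the black handle of the loose orange guard (0.35 kg): block 22 mm (x) by 70 mm (y), 45 mm high, on the roof; grip across x. The guard is a tunnel open at both y ends: roof 102 (x) by 140 mm (y), two side walls, 4 mm sheet, standing on its feet. This point is 92.5 mm above the feet, the roof's top 70 mm above the feet. z up.
- tongue_tip (a point): Middle of the lower end of the guard's steel tongue, hanging from a bracket on the guard's +x side: 75 mm along +x and 72.5 mm below guard_grip, 20 mm above the feet. Tongue 8 mm thick (x), 32 mm wide (y), 40 mm long, the last 8 mm tapering to 3.6 x 25 mm. Axes as guard_grip.
- slot_mouth (a point): Centre of the slot's mouth in the top of the fixed yellow switch (36 x 64 mm), 45 mm above the deck, 75 mm along +x and 25.5 mm along +y from the spindle. Slot 10.5 mm (x) by 34.5 mm (y), 30 mm deep, straight down. Axes as spindle_foot. Guard home: feet on the deck, axes parallel to these, tongue_tip 25 mm below here; it then clears the meshed gear all round.
- pellet_jar: Closed jar of pellets, 72 mm across, 120 mm high, bystander; origin at the centre of its underside.
- spool: Spool, 100 mm across, 50 mm high, lying flat, bystander; origin at the centre of its underside.
- screwdriver: Screwdriver lying on the bench beyond the drive unit's +y side, bystander; origin at its middle.
- small_gear: Small black gear, 59 mm across, 16 mm thick, lying flat, bystander, not to be used; origin at the centre of its underside.
There are look-alikes about, which are no part of the job. Of the things that look like the part that bears guard_grip, take the one that is nearest to the robot's base at the start.

How it is judged:
On the way, in this order (a step that is already met when the one before it is completed fails the run):
1. the gear is down on the collar, round the spindle and in mesh (z of gear_mid in the frame of spindle_foot below 0.036 m and horizontal distance between gear_mid and spindle_foot below 0.005 m and angle between gear_mid's own z axis and vertical below 0.08 rad), for 0.2 s.
2. the guard's tongue is fully in the switch slot (z of tongue_tip in the frame of slot_mouth below -0.021 m and horizontal distance between tongue_tip and slot_mouth below 0.006 m and angle between guard_grip's own z axis and vertical below 0.06 rad), for 0.2 s.
At the end, for the whole second after the job is handed in: Gear in mesh on the spindle, within 4 mm of fully home, 5 mm of its axis, upright within 4.5 degrees; tongue within 4 mm of fully down in the slot and 6 mm sideways, guard upright within 3.4 degrees; jar, spool, screwdriver and small gear within 30 mm of their starts (all of step 1 and all of step 2 and distance of each of pellet_jar, spool, screwdriver, small_gear from where it was at the start of the episode below 0.03 m); the robot touches nothing.
It fails at once if a bystander is pushed more than 40 mm (distance of any of pellet_jar, spool, screwdriver, small_gear from where it was at the start of the episode above 0.04 m).
It also fails if it takes over 64 s, if anything falls off the work surface, if the arm or the gripper's body presses on something with over 40 N, if the wrist force passes 120 N, or if a joint passes its speed limit or range.

## Robot

A 6-joint arm with a two-finger parallel gripper is mounted at the origin on the work surface. World frame = base frame: x ahead of the robot, y to its left, z up, the work surface at z = 0. Lengths are in m, angles in rad, forces in N, time in s.
With the tool pointing down it reaches from about 0.325 to 0.75 m from the base axis. Payload 7.6 kg.
Tool frame: the origin (TCP) lies at the very end of the fingers, on their centre line; the grasp point (between the pads) lies 19 mm behind it; z points along the fingers, y is the line along which they close (so a half turn about z gives the same grasp; the last joint's range is limited). The gripper opens to 85 mm and grips with 20 to 120 N. Pads are 22 mm wide; open, the fingers measure 114 mm over their backs; the gripper's body (76 mm by 85 mm) begins 54 mm behind the grasp point. The pads swing forward as they close: fully open they stand 13 mm farther back than shut.
Start: joints at [1.158, 0.052, 1.401, -0, 1.689, -0.07], TCP at [0.176, 0.494, 0.231] pointing down, gripper open.
Joint ranges: [-2.9, 2.9], [-0.91, 2.17], [0.12, 2.37], [-1.06, 4.2], [0.26, 2.73], [-2.93, 2.93]. Speed limits (rad/s): [2.57, 2.57, 3.01, 3.14, 3.14, 3.14].

## Interface

Orientations are given as a unit quaternion [w, x, y, z].
In Python, from rig import ctrl gives the robot as it stands. The module is installed in compiled form; this text tells all that it offers.
- The arm moves only by the tool servo_tool, never from a script. Its argument "series" is a list of rows, each a list of 3 entries, a list of its own where there are three numbers: the shift along the tool's x, y, z in m, then the turn, a rotation vector about the tool's x, y, z in degrees, then the closure, from -1 (fully open) to 1 (shut). In form: [[[dx, dy, dz], [rx, ry, rz], grip], ...]. A call has exactly 5 rows; each row shifts and turns the commanded pose from where the row before left it, along the tool's axes as they then stand; what a row does not reach is not made up. A row lasts 1/8 s, in which the tool goes at most 62.5 mm and 10.7 degrees, less where a joint would pass 70% of its speed; a pose out of reach is approached as far as the arm can. A call with a gripper value outside its range is refused whole. The fingers move at their own pace and stop on an object; "squeeze" is the grip in N (left out, the last holds). Time passes only in rows, so rows that do not move let the fingers close, or fill a call up. It gives the time, the measured TCP pose, the force, the opening and the grip force at its end, in the units of the state.
- ctrl.read_state(): the state, without advancing time (a new reading comes with each control period).
- ctrl.get_image(name): name is "scene" or "side" or "wrist"; returns a dict with "pixels" (420x560x3 uint8, red, green, blue), "z_map" (420x560 float32, m along the optical axis (not along the pixel's ray), 0 where there is no reading), "camera_matrix" (3x3 intrinsics, pixels), "R" (3x3) and "t" (3): a world point X has camera coordinates R X + t; the wrist camera has in their place "T_tool_cam" (4x4, takes a point from camera to tool coordinates, whose origin is the TCP and whose axes are the flange's). Camera axes: x right, y down, z forward; pixel columns grow to the right and rows downward; lengths in m; the calibration is good to about 2 mm. A picture is of the moment at which its call begins: read the wrist's pose just before it.
- ctrl.close_job(): hands the job in; it is judged then, once.
The state is a dict: "time": time; "joint_pos": joint angles; "dq": joint speeds; "joint_torque": joint torques, N m; "tcp_pos": TCP position; "orientation": TCP orientation; "force": force on the tool from outside, world axes, zero at the start; "moment": the same for the moment, N m; "width": finger opening in m; "gripper_force": force on a finger pad.
Only numpy, scipy, OpenCV 4.12 (cv2) and the standard library are available. Lean on these libraries where they do the work, as an engineer would, in place of code of your own. Each camera call takes 0.05 s, during which the arm holds its last target. There are 200 camera calls.

## Working session

There is one attempt and no reset: what is moved stays moved. The work goes in short steps, Python scripts to look and compute and a tool call to move; the robot and the scene stay as the last step left them, time stands still between calls to the robot, and variables do not carry over. Pictures are saved under pics/ and viewed, at most 10 in all, crops included, and the job is handed in when it is done.

Besides the shell and the picture viewer there is one more tool, called as name([rows], argument=value, ...), one row to a line, values as JSON. servo_tool: Moves the arm, as the interface text tells. Its arguments: {"type":"object","properties":{"series":{"type":"array"},"squeeze":{"type":"number"}},"required":["series"]}

```bash
mkdir -p pics; cat > h.py <<'E'
import numpy as np, cv2
from rig import ctrl
from scipy.spatial.transform import Rotation as Ro
def pose():
    s=ctrl.read_state(); w,x,y,z=s['orientation']
    return np.array(s['tcp_pos']), Ro.from_quat([x,y,z,w]).as_matrix()
def grab(n):
    p,R=pose(); im=ctrl.get_image(n); d=im['z_map']; K=np.array(im['camera_matrix'])
    v,u=np.mgrid[:d.shape[0],:d.shape[1]]
    C=np.stack([(u-K[0,2])/K[0,0]*d,(v-K[1,2])/K[1,1]*d,d],-1)
    if 'R' in im: W=(C-np.array(im['t']))@np.array(im['R'])
    else:
        T=np.array(im['T_tool_cam']); W=(C@T[:3,:3].T+T[:3,3])@R.T+p
    W[d==0]=np.nan
    return im['pixels'],W,im
E
python3 - <<'E'
from h import *
a=[]
for n in['scene','side','wrist']:
    px,W,im=grab(n); np.savez(''+n,px=px,W=W); cv2.imwrite(f'pics/{n}.png',px[:,:,::-1])
    a.append(px)
c=np.hstack(a[:2])[:,:,::-1]; cv2.imwrite('pics/both.png',cv2.resize(c,(800,300),interpolation=cv2.INTER_AREA))
print(pose(),ctrl.read_state())
E
```

```text
(array([0.17635845, 0.49424453, 0.23065894]), array([[-9.41805841e-01,  3.36157008e-01, -4.73660637e-04],
       [ 3.36157333e-01,  9.41805199e-01, -1.10249471e-03],
       [ 7.54847279e-05, -1.19756045e-03, -9.99999280e-01]])) {'time': 0.15, 'joint_pos': array([ 1.15768459e+00,  5.26841728e-02,  1.40151348e+00, -8.85583459e-06,
        1.68859491e+00, -7.02790069e-02]), 'dq': array([ 0.00065275,  0.00109846, -0.00530592,  0.00091791,  0.00041754,
       -0.00160572]), 'joint_torque': array([ 7.76986763e-04, -3.81948853e+01, -3.60424590e+01, -6.68592384e-05,
        4.63990204e-03,  1.13060725e-05]), 'tcp_pos': array([0.17635845, 0.49424453, 0.23065894]), 'orientation': array([-1.39328353e-04,  1.70578604e-01,  9.85343889e-01, -5.83566607e-04]), 'force': array([-0.09875533, -0.64403466, -0.56465344]), 'moment': array([0.02345074, 0.08425586, 0.04348161]), 'gripper_force': 0.0, 'width': 0.0857120033625502}
```

View pics/scene.png

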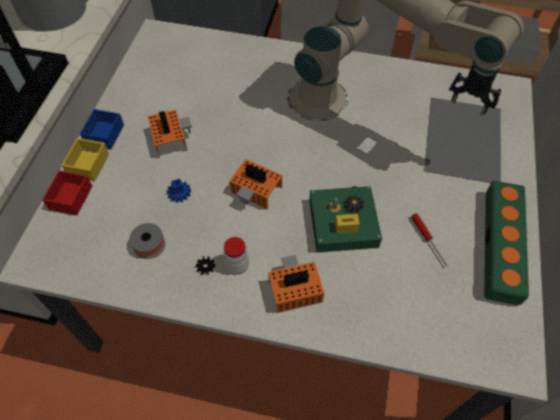

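View pics/side.png

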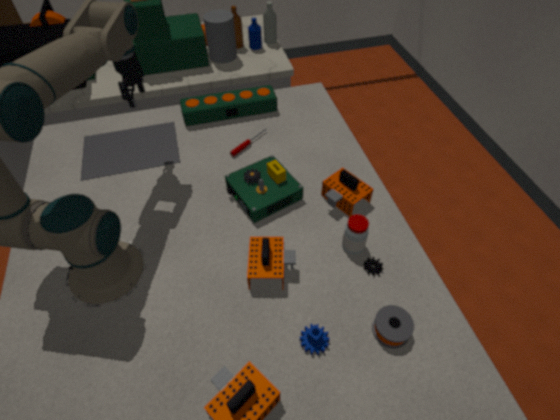

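Scene view: guards at (167,130), (257,182) and (297,285), blue gear at (179,190), drive box at (345,218) with its spindle about (334,206), yellow switch (347,222). In the side view the same three guards are at (243,395), (266,258) and (348,188), and the blue gear is at (315,339). Next I'll measure these positions from colour masks and depth.

```bash
cat > m.py <<'E'
from h import *
for n in['scene','side']:
    f=np.load(n+'.npz'); px,W=f['px'],f['W']; hsv=cv2.cvtColor(px,cv2.COLOR_RGB2HSV); H,S,V=[hsv[...,i].astype(int) for i in range(3)]
    X,Y,Z=W[...,0],W[...,1],W[...,2]
    ok=(np.hypot(X,Y)<1.0)&(Z>0.004)&(Z<.25)
    print(n,'bench z',np.nanmedian(Z[(S<60)&(abs(Z)<.03)]))
    def comps(name,m,mn=25):
        k,l,st,c=cv2.connectedComponentsWithStats(m.astype(np.uint8))
        for i in range(1,k):
            if st[i,4]>mn:
                q=W[l==i]; print(name,st[i,4],c[i].round(),'med',np.median(q,0).round(3),'z',np.percentile(q[:,2],[5,95]).round(3),'xy rng',np.percentile(q[:,:2],[2,98],axis=0).round(3).tolist())
    comps('orange roof',ok&(H>4)&(H<16)&(S>150)&(V>90)&(abs(Z-.07)<.012))
    comps('blackhandle',ok&(V<70)&(Z>.1)&(Z<.13),15)
    comps('blue',ok&(H>100)&(H<125)&(S>130))
    comps('bluehub',ok&(H>100)&(H<125)&(S>130)&(Z>.045),10)
    comps('yellow',ok&(H>20)&(H<32)&(S>150)&(Z>.09))
    m=ok&(H>60)&(H<95)&(S>80)&(abs(Z-.06)<.008)&(Y<.35)
    comps('deck',m,100)
    pts=W[m][:,:2]; pts=pts[np.hypot(*(pts-np.median(pts,0)).T)<.16]
    r=cv2.minAreaRect(pts.astype(np.float32)); print('deck rect',r)
    comps('dark deck',ok&(V<90)&(S<120)&(Z>.075)&(Z<.09)&(np.hypot(*(W[...,:2]-np.array(r[0])).transpose(2,0,1))<.12),8)
    comps('spindle',ok&(Z>.092)&(Z<.112)&(np.hypot(*(W[...,:2]-np.array(r[0])).transpose(2,0,1))<.1),4)
E
python3 m.py
```

```text
scene bench z 9.950992215669822e-05
orange roof 683 [166. 129.] med [ 0.333 -0.469  0.07 ] z [0.065 0.076] xy rng [[0.254, -0.538], [0.396, -0.411]]
orange roof 779 [256. 180.] med [ 0.481 -0.109  0.07 ] z [0.065 0.075] xy rng [[0.411, -0.19], [0.526, -0.05]]
orange roof 180 [509. 193.] med [0.35  0.681 0.076] z [0.071 0.081] xy rng [[0.325, 0.657], [0.375, 0.705]]
orange roof 189 [509. 213.] med [0.425 0.681 0.076] z [0.071 0.081] xy rng [[0.4, 0.657], [0.45, 0.705]]
orange roof 198 [510. 233.] med [0.501 0.68  0.076] z [0.071 0.081] xy rng [[0.475, 0.658], [0.525, 0.705]]
orange roof 223 [510. 255.] med [0.575 0.68  0.076] z [0.071 0.081] xy rng [[0.551, 0.656], [0.599, 0.705]]
orange roof 1284 [295. 284.] med [0.808 0.083 0.07 ] z [0.065 0.075] xy rng [[0.736, 0.009], [0.862, 0.152]]
orange roof 227 [510. 277.] med [0.651 0.68  0.076] z [0.071 0.08 ] xy rng [[0.627, 0.657], [0.673, 0.705]]
blackhandle 182 [318.  86.] med [0.059 0.007 0.113] z [0.101 0.128] xy rng [[0.027, -0.056], [0.071, 0.059]]
blackhandle 95 [163. 120.] med [ 0.334 -0.471  0.114] z [0.105 0.12 ] xy rng [[0.298,
[... 3232 characters left out ...]
187 0.105] z [0.091 0.108] xy rng [[0.553, 0.158], [0.602, 0.222]]
deck 1663 [262. 188.] med [0.515 0.142 0.061] z [0.056 0.064] xy rng [[0.423, 0.067], [0.631, 0.274]]
deck rect ((0.527853786945343, 0.1755521595478058), (0.19625085592269897, 0.19758735597133636), 17.98622703552246)
dark deck 149 [252. 174.] med [0.497 0.199 0.083] z [0.076 0.087] xy rng [[0.471, 0.176], [0.523, 0.226]]
dark deck 17 [261. 186.] med [0.513 0.138 0.082] z [0.076 0.089] xy rng [[0.507, 0.135], [0.52, 0.144]]
spindle 189 [276. 168.] med [0.578 0.187 0.105] z [0.093 0.108] xy rng [[0.555, 0.158], [0.602, 0.222]]
spindle 26 [261. 182.] med [0.514 0.141 0.102] z [0.093 0.109] xy rng [[0.508, 0.136], [0.522, 0.148]]
```

```bash
python3 - <<'E'
from h import *
px,W,im=grab('wrist'); print(np.array(im['T_tool_cam']).round(3),im['camera_matrix'])
R=pose()[1]; print('tool x',R[:,0].round(3),'y',R[:,1].round(3))
E
```

```text
[[-0.001 -0.966 -0.258  0.065]
 [ 1.    -0.001 -0.    -0.   ]
 [-0.    -0.258  0.966 -0.141]
 [ 0.     0.     0.     1.   ]] [[354.04086367   0.         285.22744819]
 [  0.         354.04086367 209.98757944]
 [  0.           0.           1.        ]]
tool x [-0.942  0.336  0.   ] y [ 0.336  0.942 -0.001]
```

servo_tool([
  [[-0.0417,-0.0206,-0.003],[0,0,0],-1],
  [[-0.0417,-0.0206,-0.003],[0,0,0],-1],
  [[-0.0417,-0.0206,-0.003],[0,0,0],-1],
  [[-0.0417,-0.0206,-0.003],[0,0,0],-1],
  [[-0.0417,-0.0206,-0.003],[0,0,0],-1],
], squeeze=60)

```text
time: 0.82
tcp_pos: [0.339, 0.3261, 0.2463]
orientation: [0.0, 0.171, 0.985, 0.0]
force: [0.5, 0.8, -0.2]
width: 0.0857
gripper_force: 0.0
```

servo_tool([
  [[-0.0417,-0.0206,-0.003],[0,0,0],-1],
  [[-0.0417,-0.0206,-0.003],[0,0,0],-1],
  [[-0.0417,-0.0206,-0.003],[0,0,0],-1],
  [[-0.0417,-0.0206,-0.003],[0,0,0],-1],
  [[-0.0417,-0.0206,-0.003],[0,0,0],-1],
])

```text
time: 1.45
tcp_pos: [0.5008, 0.159, 0.2612]
orientation: [-0.0, 0.171, 0.985, 0.0]
force: [-0.4, 0.1, -0.4]
width: 0.085
gripper_force: 0.0
```

```bash
python3 - <<'E'
from h import *
px,W,im=grab('wrist'); print(pose(),ctrl.read_state()['time']); np.savez('box',px=px,W=W); cv2.imwrite('pics/box.png',px[:,:,::-1])
E
```

```text
(array([0.50350025, 0.15527282, 0.26102707]), array([[-0.94046541,  0.33988762,  0.00110469],
       [ 0.33988476,  0.94046457, -0.00217986],
       [-0.00177983, -0.00167461, -0.99999701]])) 1.5
```

View pics/box.png

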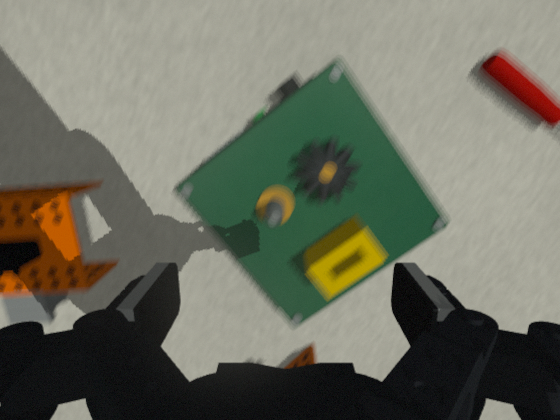

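The wrist view shows the box with spindle and collar at (274,205), pinion at (325,170), and the switch slot at (347,263). It's blurred because the arm was still settling, so I'll take another and measure.

```bash
cat > box.py <<'E'
from h import *
for _ in range(3): px,W,im=grab('wrist')
p,R=pose(); print(p)
np.savez('box',px=px,W=W); cv2.imwrite('pics/box2.png',cv2.resize(px[60:340,150:470,::-1],None,fx=2,fy=2,interpolation=cv2.INTER_CUBIC))
hsv=cv2.cvtColor(px,cv2.COLOR_RGB2HSV); H,S,V=[hsv[...,i].astype(int) for i in range(3)]
X,Y,Z=[W[...,i] for i in range(3)]
near=(np.hypot(X-.53,Y-.178)<.16)&(Z<.13)
print('bench',np.nanmedian(Z[abs(Z)<.015]))
m=near&(abs(Z-.06)<.006)&(H>55)&(H<95)
dk=W[near&(Z>.054)][:,:2].astype(np.float32)
print('deck z',np.median(Z[m]),'rect',cv2.minAreaRect(dk))
y=near&(H>18)&(H<35)&(S>120)&(Z>.101)&(Z<.109)
r=cv2.minAreaRect(W[y][:,:2].astype(np.float32)); print('switch',r,np.median(Z[y]))
sl=W[near&(Z<.1)&(np.hypot(X-r[0][0],Y-r[0][1])<.02)]; 
if len(sl): print('slot',len(sl),cv2.minAreaRect(sl[:,:2].astype(np.float32)))
for lo in (.095,.1,.105):
    s=W[near&(Z>lo)&(Z<.112)&(np.hypot(X-.516,Y-.143)<.02)]; print('spindle',len(s),s.mean(0),s.min(0),s.max(0))
c=near&(abs(Z-.063)<.004)&(H>15)&(H<30)&(S>100)&(np.hypot(X-.516,Y-.143)<.03)
print('collar',cv2.minEnclosingCircle(W[c][:,:2].astype(np.float32)))
pm=near&(Z>.079)&(Z<.087)&(np.hypot(X-.498,Y-.201)<.04)
c,rad=cv2.minEnclosingCircle(W[pm][:,:2].astype(np.float32)); print('pinion',c,rad,np.median(Z[pm]))
E
python3 box.py
```

```text
[0.50006421 0.15986853 0.26082171]
bench -0.0015140340544252395
deck z 0.05846515577122441 rect ((0.5283426642417908, 0.18162432312965393), (0.19947530329227448, 0.20002751052379608), 17.66792106628418)
switch ((0.5775964856147766, 0.19247551262378693), (0.0369848906993866, 0.0640958845615387), 17.961212158203125) 0.10343805371573328
slot 666 ((0.5712882280349731, 0.19004005193710327), (0.0258007925003767, 0.034306831657886505), 17.753938674926758)
spindle 288 [0.51239681 0.14631455 0.10195747] [0.50516808 0.13718311 0.09510091] [0.52217253 0.1541223  0.10861536]
spindle 189 [0.51291529 0.14596777 0.10409424] [0.50675421 0.13883829 0.10019782] [0.52026889 0.15232657 0.10861536]
spindle 81 [0.5137096  0.145733   0.10633964] [0.50937299 0.14150113 0.10506349] [0.51794391 0.15018839 0.10861536]
collar ((0.5138474702835083, 0.14557196199893951), 0.018111713230609894)
pinion (0.4954387843608856, 0.2034815400838852) 0.029658431187272072 0.08161385209306396
```

View pics/box2.png

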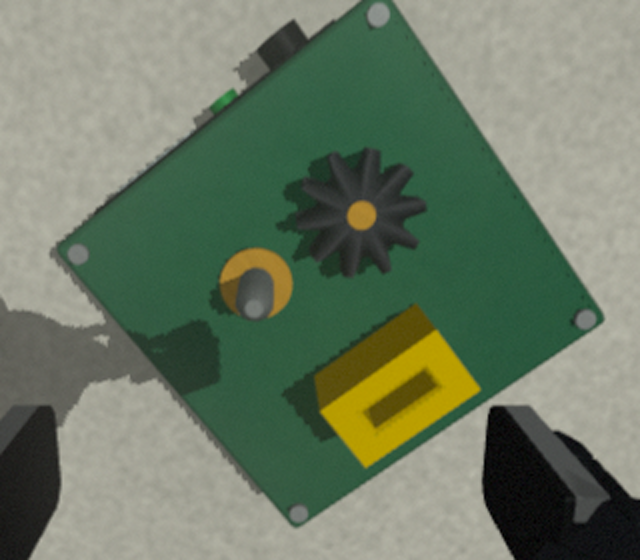

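The settled view is sharp: spindle tip at crop (255,305), pinion centre (362,215) with 10 clear teeth, slot (403,400). The box's sizes agree with the given geometry, and its yaw is about 17.8°. Next I'll get the tooth angle.

```bash
python3 - <<'E'
from h import *
f=np.load('box.npz'); W=f['W']; c=np.array([.4953,.2035])
d=W[...,:2]-c; r=np.hypot(d[...,0],d[...,1]); a=np.arctan2(d[...,1],d[...,0])
for lo,hi in((.020,.024),(.022,.028),(.024,.029)):
    for zl in(.075,.079):
        ring=(r>lo)&(r<hi)&(W[...,2]>zl)&(W[...,2]<.088)
        z=np.exp(10j*a[ring]).mean(); print(lo,hi,zl,ring.sum(),abs(z).round(2),np.degrees(np.angle(z))/10)
E
```

```text
0.02 0.024 0.075 424 0.47 5.850356575347989
0.02 0.024 0.079 403 0.5 5.823042596557264
0.022 0.028 0.075 525 0.67 5.9883899608349855
0.022 0.028 0.079 498 0.69 5.94153695145622
0.024 0.029 0.075 391 0.76 6.009608676636987
0.024 0.029 0.079 373 0.77 5.965047408768609
```

servo_tool([
  [[0.03,-0.053,0.004],[0,0,0],-1],
  [[0.03,-0.053,0.004],[0,0,0],-1],
  [[0.03,-0.053,0.004],[0,0,0],-1],
  [[0.03,-0.053,0.004],[0,0,0],-1],
  [[0.005,-0.053,0.004],[0,0,0],-1],
])

```text
time: 2.28
tcp_pos: [0.2915, -0.047, 0.2412]
orientation: [0.001, 0.169, 0.986, 0.0]
force: [1.5, -1.4, -0.2]
width: 0.0855
gripper_force: 0.0
```

servo_tool([
  [[0.004,-0.053,0.004],[0,0,0],-1],
  [[0.004,-0.053,0.004],[0,0,0],-1],
  [[0.004,-0.053,0.004],[0,0,0],-1],
  [[0.004,-0.053,0.004],[0,0,0],-1],
  [[0,0,0],[0,0,0],-1],
])

```text
time: 2.9
tcp_pos: [0.2053, -0.2428, 0.2246]
orientation: [-0.001, 0.173, 0.985, 0.0]
force: [0.4, 0.5, 0.5]
width: 0.0852
gripper_force: 0.0
```

```bash
python3 - <<'E'
from h import *
for _ in range(4): px,W,im=grab('wrist')
print(pose(),ctrl.read_state()['time']); np.savez('gear',px=px,W=W); cv2.imwrite('pics/gear.png',px[:,:,::-1])
E
```

```text
(array([ 0.20753858, -0.24055609,  0.22540297]), array([[-9.42671385e-01,  3.33721919e-01,  5.82866844e-04],
       [ 3.33721873e-01,  9.42671565e-01, -1.77204622e-04],
       [-6.08589067e-04,  2.74696884e-05, -9.99999814e-01]])) 3.1
```

View pics/gear.png

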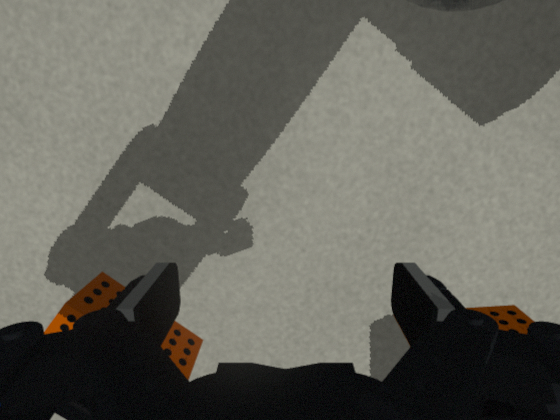

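I got the sign of the tool x shift wrong, so the view is empty. Correcting towards the gear.

servo_tool([
  [[-0.057,-0.002,0.001],[0,0,0],-1],
  [[-0.057,-0.002,0.001],[0,0,0],-1],
  [[-0.057,-0.002,0.001],[0,0,0],-1],
  [[-0.057,-0.002,0.001],[0,0,0],-1],
  [[-0.057,-0.002,0.001],[0,0,0],-1],
])

```text
time: 3.72
tcp_pos: [0.4751, -0.345, 0.2205]
orientation: [0.0, 0.169, 0.986, -0.0]
force: [-0.9, -0.2, 1.2]
width: 0.0856
gripper_force: 0.0
```

servo_tool([
  [[-0.056,-0.001,0.001],[0,0,0],-1],
  [[0,0,0],[0,0,0],-1],
  [[0,0,0],[0,0,0],-1],
  [[0,0,0],[0,0,0],-1],
  [[0,0,0],[0,0,0],-1],
])

```text
time: 4.35
tcp_pos: [0.5239, -0.3662, 0.221]
orientation: [0.001, 0.171, 0.985, -0.001]
force: [0.0, 0.1, -0.7]
width: 0.0851
gripper_force: 0.0
```

```bash
cat > gear.py <<'E'
from h import *
px,W,im=grab('wrist')
p,R=pose(); print(p,R[:,0],ctrl.read_state()['time']); np.savez('gear',px=px,W=W); cv2.imwrite('pics/gear2.png',px[:,:,::-1])
hsv=cv2.cvtColor(px,cv2.COLOR_RGB2HSV); H,S,V=[hsv[...,i].astype(int) for i in range(3)]
Z=W[...,2]
blue=(H>100)&(H<125)&(S>110)&(np.hypot(W[...,0]-.533,W[...,1]+.37)<.07)
hub=blue&(abs(Z-.057)<.004); q=W[hub][:,:2].astype(np.float32)
print('hub',len(q),cv2.minAreaRect(q),np.median(Z[hub]),'bench',np.nanmedian(Z[abs(Z)<.008]))
c=np.array(cv2.minAreaRect(q)[0])
dsc=blue&(abs(Z-.019)<.006); cc,rr=cv2.minEnclosingCircle(W[dsc][:,:2].astype(np.float32)); print('disc',cc,rr,np.median(Z[dsc]))
for c in(c,np.array(cc)):
  d=W[...,:2]-c; r=np.hypot(d[...,0],d[...,1]); a=np.arctan2(d[...,1],d[...,0])
  ring=dsc&(r>.033)&(r<.039); z=np.exp(14j*a[ring]).mean(); print('teeth',abs(z),np.degrees(np.angle(z))/14)
E
python3 gear.py
```

```text
[ 0.52386755 -0.36636655  0.22074749] [-0.94173417  0.33635219 -0.00198962] 4.4
hub 772 ((0.5316996574401855, -0.36870577931404114), (0.030195293948054314, 0.03031952865421772), 33.95561981201172) 0.056464412013848025 bench -0.0015083724359909317
disc (0.5316637754440308, -0.3686876893043518) 0.039559926837682724 0.018483022769011703
teeth 0.7545617236660921 8.107873261391882
teeth 0.7557159409616557 8.110159780751692
```

View pics/gear2.png

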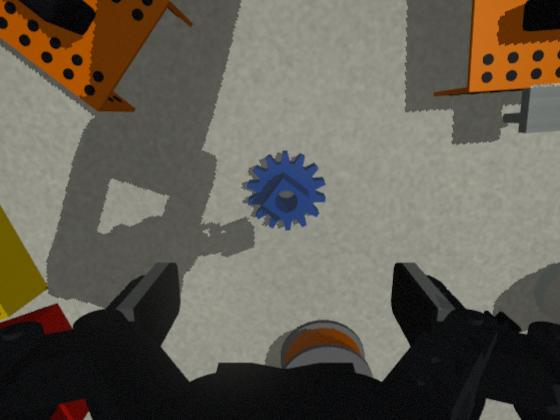

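The wrist view shows the gear at (287,190), sizes as given (hub 30.2 mm, disc radius 39.6 mm). Hub yaw is 33.96°. I'll turn the tool to the hub and look again, which also shows any wrist camera offset.

servo_tool([
  [[-0.006,-0.005,0.02],[0,0,9.1],-1],
  [[0,0,0.02],[0,0,9.1],-1],
  [[0,0,0.02],[0,0,9.1],-1],
  [[0,0,0],[0,0,9.1],-1],
  [[0,0,0],[0,0,0],-1],
])

```text
time: 5.03
tcp_pos: [0.528, -0.3733, 0.1598]
orientation: [0.0, 0.469, 0.883, -0.0]
force: [-0.1, -0.7, 0.3]
width: 0.0855
gripper_force: 0.0
```

```bash
python3 -c "
from rig import ctrl
for _ in range(4): ctrl.get_image('wrist')"; python3 gear.py
```

```text
[ 0.52831332 -0.37333387  0.15980391] [-5.59967582e-01  8.28514172e-01 -7.57201815e-04] 5.275
hub 1214 ((0.5320571660995483, -0.36861976981163025), (0.02996029146015644, 0.030961627140641212), 33.627044677734375) 0.05644184498569238 bench -0.0014864199948780438
disc (0.5319505333900452, -0.3686670958995819) 0.039645008742809296 0.018484769585750904
teeth 0.7438220184673324 8.153435454319157
teeth 0.7471929663978687 8.162909857971579
```

servo_tool([
  [[0.0018,0.0057,0.04],[0,0,0],-1],
  [[0,0,0.04],[0,0,0],-1],
  [[0,0,0.04],[0,0,0],-1],
  [[0,0,0.013],[0,0,0],-1],
  [[0,0,0],[0,0,0],-1],
])

```text
time: 5.9
tcp_pos: [0.5319, -0.3686, 0.0263]
orientation: [-0.0, 0.47, 0.883, 0.0]
force: [-0.5, 0.5, -0.0]
width: 0.0852
gripper_force: 0.0
```

servo_tool([
  [[0,0,0],[0,0,0],1],
  [[0,0,0],[0,0,0],1],
  [[0,0,0],[0,0,0],1],
  [[0,0,0],[0,0,0],1],
  [[0,0,0],[0,0,0],1],
], squeeze=70)

```text
time: 6.52
tcp_pos: [0.5326, -0.3689, 0.0274]
orientation: [0.001, 0.47, 0.883, -0.0]
force: [1.8, 1.2, 6.5]
width: 0.0287
gripper_force: 70.6
```

servo_tool([
  [[0,0,-0.03],[0,0,0],1],
  [[0,0,-0.05],[0,0,0],1],
  [[0,0,-0.05],[0,0,0],1],
  [[0,0,-0.04],[0,0,-5.2],1],
  [[0,0,0],[0,0,0],1],
])

```text
time: 7.15
tcp_pos: [0.5329, -0.3694, 0.1997]
orientation: [0.003, 0.429, 0.903, -0.001]
force: [0.8, -0.2, -3.0]
width: 0.0291
gripper_force: 69.9
```

```bash
python3 - <<'E'
from h import *
for _ in range(3): px,W,im=grab('wrist')
p,R=pose(); print(p,R[:,:2].T, np.degrees(np.arctan2(R[1,0],R[0,0])),ctrl.read_state()['force'],ctrl.read_state()['time'])
T=(W-p)@R; np.savez('held',T=T,px=px); cv2.imwrite('pics/held.png',px[:,:,::-1])
hsv=cv2.cvtColor(px,cv2.COLOR_RGB2HSV); m=(hsv[...,0]>100)&(hsv[...,0]<125)&(hsv[...,1]>110)
ok=m&(np.hypot(T[...,0],T[...,1])<.06)
print(ok.sum(),np.percentile(T[ok],[1,50,99],axis=0))
b=ok&(T[...,2]>-.004)&(T[...,2]<.02); print(b.sum(),cv2.minEnclosingCircle(T[b][:,:2].astype(np.float32)))
print(np.array([.5137-p[0],.1456-p[1],0])@R)
E
```

```text
[ 0.53116118 -0.36802981  0.1930494 ] [[-0.63059925  0.77609391  0.00477866]
 [ 0.77609911  0.63061004 -0.00106663]] 129.09487930696727 [-0.62431999 -0.18820247 -3.80035116] 7.3
17153 [[-0.01416014 -0.03632155 -0.03168167]
 [ 0.01410963 -0.00013936 -0.00049672]
 [ 0.03709074  0.03628432  0.02314401]]
8473 ((0.0002727443352341652, -0.00022798929421696812), 0.039505403488874435)
[0.40963597 0.31034851 0.0016265 ]
```

View pics/held.png

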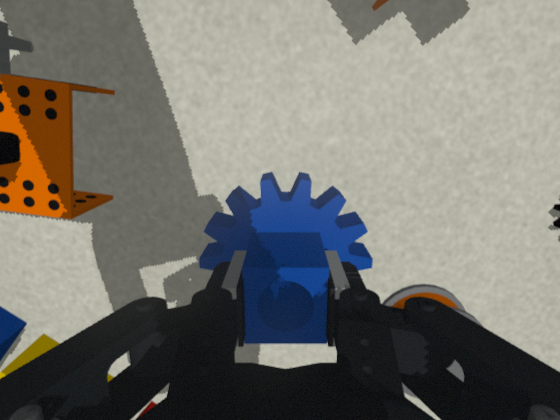

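The gear is held level and centred within 0.3 mm (hub at (287,300), teeth fanned at (287,220)). Carrying it to the spindle.

servo_tool([
  [[0.041,0.031,0],[0,0,0],1],
  [[0.041,0.031,0],[0,0,0],1],
  [[0.041,0.031,0],[0,0,0],1],
  [[0.041,0.031,0],[0,0,0],1],
  [[0.041,0.031,0],[0,0,0],1],
])

```text
time: 7.92
tcp_pos: [0.5214, -0.1099, 0.1935]
orientation: [-0.002, 0.43, 0.903, -0.0]
force: [0.0, 0.2, -2.8]
width: 0.0291
gripper_force: 69.8
```

servo_tool([
  [[0.041,0.031,0],[0,0,0],1],
  [[0.041,0.031,0],[0,0,0],1],
  [[0.041,0.031,0],[0,0,0],1],
  [[0.041,0.031,0.01],[0,0,0],1],
  [[0.041,0.031,0.02],[0,0,0],1],
])

```text
time: 8.55
tcp_pos: [0.5126, 0.1466, 0.1642]
orientation: [-0.001, 0.43, 0.903, -0.001]
force: [0.9, 0.2, -2.6]
width: 0.0291
gripper_force: 69.9
```

```bash
cat > at.py <<'E'
from h import *
import sys
for _ in range(5): px,W,im=grab('wrist')
p,R=pose(); s=ctrl.read_state(); print('tcp',p,'yaw',np.degrees(np.arctan2(R[1,0],R[0,0])),'tilt',R[:,2].round(4),'F',s['force'].round(1),'M',s['moment'].round(2),'t',s['time'],'w',s['width'])
np.savez('cur',W=W,px=px); cv2.imwrite('pics/'+sys.argv[1],px[:,:,::-1])
T=(W-p)@R
hsv=cv2.cvtColor(px,cv2.COLOR_RGB2HSV); m=(hsv[...,0]>100)&(hsv[...,0]<125)&(hsv[...,1]>110)
dk=m&(np.hypot(T[...,0],T[...,1])<.05)&(T[...,2]>0)&(T[...,2]<.0105)
c=np.array(cv2.minEnclosingCircle(T[dk][:,:2].astype(np.float32))[0]); d=T[...,:2]-c
r=np.hypot(d[...,0],d[...,1]); a=np.arctan2(d[...,1],d[...,0]); ring=dk&(r>.034)&(r<.0385)
z=np.exp(14j*a[ring]).mean()
# tool z down: world angle = yaw - tool angle
t=np.degrees(np.angle(z))/14; print('gear in tool',c,'disc z',np.median(T[dk][:,2]),'tooth',abs(z),(np.degrees(np.arctan2(R[1,0],R[0,0]))-t)%25.714)
print('to spindle, tool axes',(np.array([.5137,.1456,p[2]])-p)@R)
E
python3 at.py over.png
```

```text
tcp [0.5127884  0.14466909 0.16459374] yaw 129.1483849983817 tilt [-0.0029 -0.001  -1.    ] F [ 1.1  0.6 -2.8] M [-0.   -0.06 -0.03] t 8.8 w 0.028883846590512345
gear in tool [ 0.00157289 -0.00048234] disc z 0.009660463651093992 tooth 0.77859832687032 13.441105093798384
to spindle, tool axes [ 1.46411114e-04  1.29466779e-03 -3.65539468e-06]
```

Tooth phase is 13.44° against the 13.41° I need. Centring and lowering.

servo_tool([
  [[0,0.0015,0.02],[0,0,0],1],
  [[0,0,0.01],[0,0,0],1],
  [[0,0,0.01],[0,0,0],1],
  [[0,0,0.01],[0,0,0],1],
  [[0,0,0],[0,0,0],1],
])

```text
time: 9.43
tcp_pos: [0.5142, 0.1458, 0.1154]
orientation: [-0.001, 0.429, 0.903, -0.0]
force: [-0.1, -0.5, -1.8]
width: 0.0292
gripper_force: 70.3
```

```bash
python3 at.py low.png
```

```text
tcp [0.51489879 0.14615216 0.11689353] yaw 129.16541278297956 tilt [ 1.1e-03  3.0e-04 -1.0e+00] F [-0.9  0.6 -3.1] M [ 0.03 -0.02  0.04] t 9.675 w 0.029171660840568416
gear in tool [ 0.00155687 -0.00028914] disc z 0.00871759093161713 tooth 0.7425559558075676 13.439262601977674
to spindle, tool axes [ 3.29003341e-04 -1.27817521e-03 -1.44113227e-06]
```

servo_tool([
  [[0,0,0.006],[0,0,0],1],
  [[0,0,0.006],[0,0,0],1],
  [[0,0,0.005],[0,0,0],1],
  [[0,0,0.004],[0,0,0],1],
  [[0,0,0],[0,0,0],1],
])

```text
time: 10.3
tcp_pos: [0.5144, 0.146, 0.0948]
orientation: [-0.0, 0.429, 0.903, -0.0]
force: [-0.5, -0.4, -2.9]
width: 0.0291
gripper_force: 70.3
```

servo_tool([
  [[0,0,0.003],[0,0,0],1],
  [[0,0,0.001],[0,0,0],1],
  [[0,0,0.001],[0,0,0],1],
  [[0,0,0],[0,0,0],1],
  [[0,0,0],[0,0,0],1],
])

```text
time: 10.92
tcp_pos: [0.5147, 0.1461, 0.0904]
orientation: [0.0, 0.429, 0.903, 0.0]
force: [-0.5, 0.6, -2.3]
width: 0.0294
gripper_force: 70.3
```

servo_tool([
  [[0,0,0.001],[0,0,0],1],
  [[0,0,0],[0,0,0],1],
  [[0,0,0],[0,0,0],-0.05],
  [[0,0,0],[0,0,0],-0.05],
  [[0,0,0],[0,0,0],-0.05],
])

```text
time: 11.55
tcp_pos: [0.5147, 0.1461, 0.0893]
orientation: [0.0, 0.429, 0.903, 0.0]
force: [0.0, -0.3, -0.1]
width: 0.0448
gripper_force: 0.0
```

Released. Raising clear, then checking.

servo_tool([
  [[0,0,-0.01],[0,0,0],-0.05],
  [[0,0,-0.03],[0,0,0],-0.05],
  [[0,0,-0.05],[0,0,0],-0.05],
  [[0,0,-0.05],[0,0,0],-1],
  [[0,0,0],[0,0,0],-1],
])

```text
time: 12.18
tcp_pos: [0.5164, 0.1464, 0.2353]
orientation: [0.004, 0.429, 0.903, 0.003]
force: [-0.2, 0.1, -0.4]
width: 0.0791
gripper_force: 0.0
```

```bash
python3 - <<'E'
from h import *
for _ in range(4): px,W,im=grab('wrist')
p,R=pose(); print(p,ctrl.read_state()['time']); cv2.imwrite('pics/meshed.png',px[:,:,::-1])
hsv=cv2.cvtColor(px,cv2.COLOR_RGB2HSV); m=(hsv[...,0]>100)&(hsv[...,0]<125)&(hsv[...,1]>110)
Z=W[...,2]; n=m&(np.hypot(W[...,0]-.514,W[...,1]-.146)<.05)
for lo,hi in((.07,.09),(.112,.125),(.09,.112)):
    q=n&(Z>lo)&(Z<hi); print(lo,q.sum(),np.median(W[q],0) if q.any() else '',cv2.minEnclosingCircle(W[q][:,:2].astype(np.float32)))
# guard
h=np.array([.466,-.125]); print('target delta tool for look',(np.array([.44,-.125,p[2]])-p)@R, np.degrees(np.arctan2(R[1,0],R[0,0])))
for n_ in('scene','side'):
    f=np.load(n_+'.npz'); X=f['W']; k=(X[...,2]>.066)&(X[...,2]<.075)&(np.hypot(X[...,0]-.466,X[...,1]+.125)<.1); print(n_,cv2.minAreaRect(X[k][:,:2].astype(np.float32)))
E
```

```text
[0.51405756 0.14590298 0.22786521] 12.375
0.07 3491 [0.50594959 0.15507652 0.08146579] ((0.5144060254096985, 0.14634473621845245), 0.03976596146821976)
0.112 1244 [0.51396779 0.14659425 0.11939363] ((0.5141749382019043, 0.14643654227256775), 0.021022174507379532)
0.09 395 [0.5125023  0.15034607 0.10222626] ((0.5101683139801025, 0.1516164243221283), 0.01713167317211628)
target delta tool for look [-0.16329907 -0.22848691  0.00030792] 129.1571427565388
scene ((0.48265156149864197, -0.12647967040538788), (0.14222794771194458, 0.13994432985782623), 74.49842071533203)
side ((0.4810059070587158, -0.1257825493812561), (0.144212007522583, 0.13573360443115234), 74.88410949707031)
```

The gear is home: disc top at 0.083 m after bias correction and centred within 1 mm. Now the guard.

servo_tool([
  [[-0.0327,-0.0457,-0.004],[0,0,0],-1],
  [[-0.0327,-0.0457,-0.004],[0,0,0],-1],
  [[-0.0327,-0.0457,-0.004],[0,0,0],-1],
  [[-0.0327,-0.0457,-0.004],[0,0,0],-1],
  [[-0.0327,-0.0457,-0.004],[0,0,0],-1],
])

```text
time: 13.0
tcp_pos: [0.4395, -0.1264, 0.248]
orientation: [-0.001, 0.429, 0.903, -0.0]
force: [0.5, -0.6, -0.4]
width: 0.0855
gripper_force: 0.0
```

servo_tool([
  [[0,0,0],[0,0,10],-1],
  [[0,0,0],[0,0,10],-1],
  [[0,0,0],[0,0,10],-1],
  [[0,0,0],[0,0,10],-1],
  [[0,0,0],[0,0,10],-1],
])

```text
time: 13.62
tcp_pos: [0.4402, -0.1249, 0.2477]
orientation: [-0.001, 0.773, 0.635, -0.001]
force: [0.5, 1.2, 0.9]
width: 0.0851
gripper_force: 0.0
```

servo_tool([
  [[0,0,0],[0,0,10],-1],
  [[0,0,0],[0,0,6],-1],
  [[0,0,0],[0,0,0],-1],
  [[0,0,0],[0,0,0],-1],
  [[0,0,0],[0,0,0],-1],
])

```text
time: 14.25
tcp_pos: [0.4406, -0.125, 0.249]
orientation: [-0.0, 0.852, 0.524, -0.0]
force: [0.4, -0.3, 0.4]
width: 0.0856
gripper_force: 0.0
```

```bash
cat > guard.py <<'E'
from h import *
for _ in range(2): px,W,im=grab('wrist')
p,R=pose(); print(p,'yaw',np.degrees(np.arctan2(R[1,0],R[0,0])),ctrl.read_state()['time']); cv2.imwrite('pics/guard.png',px[:,:,::-1]); np.savez('guard',px=px,W=W)
hsv=cv2.cvtColor(px,cv2.COLOR_RGB2HSV); H,S,V=[hsv[...,i].astype(int) for i in range(3)]
Z=W[...,2]+.0015; n=np.hypot(W[...,0]-.466,W[...,1]+.125)<.11
h=n&(abs(Z-.115)<.003); print('handle',h.sum(),cv2.minAreaRect(W[h][:,:2].astype(np.float32)),np.median(Z[h]))
r=n&(abs(Z-.07)<.003)&(H<18)&(S>130); print('roof',cv2.minAreaRect(W[r][:,:2].astype(np.float32)),np.median(Z[r]))
g=n&(S<60)&(V>60)&(Z>.02)&(Z<.11); print('grey',g.sum(),np.median(W[g],0) if g.any() else 0)
E
python3 guard.py
```

```text
[ 0.44064998 -0.12503454  0.24917225] yaw 63.1976558811126 14.35
handle 2211 ((0.4642138183116913, -0.12080180644989014), (0.06906366348266602, 0.021499909460544586), 74.39179992675781) 0.11473726238310322
roof ((0.46395161747932434, -0.12172191590070724), (0.14003542065620422, 0.10211129486560822), 74.2408676147461) 0.07000432687985068
grey 1961 [ 0.53003766 -0.13866261  0.06847953]
```

View pics/guard.png

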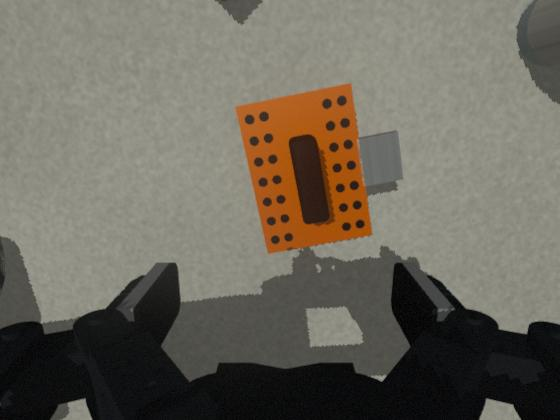

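The guard's handle is at (309,180), roof 140×102 mm at 0.070 m, tongue bracket at (382,158), so guard +x is at −15.7°. Sizes match. Aligning and descending.

servo_tool([
  [[0,0,0],[0,0,-10],-1],
  [[0,0,0],[0,0,-1.1],-1],
  [[0.0101,0.0216,0.03],[0,0,0],-1],
  [[0,0,0.04],[0,0,0],-1],
  [[0,0,0],[0,0,0],-1],
])

```text
time: 14.98
tcp_pos: [0.4627, -0.1206, 0.1763]
orientation: [-0.003, 0.798, 0.603, -0.002]
force: [-0.6, 1.0, 0.3]
width: 0.0855
gripper_force: 0.0
```

```bash
python3 guard.py
```

```text
[ 0.46445826 -0.12129254  0.18055716] yaw 74.18293011704473 15.075
handle 3621 ((0.46415337920188904, -0.12090608477592468), (0.06892841309309006, 0.02168840914964676), 74.5762939453125) 0.1147636926111147
roof ((0.4641105830669403, -0.1219167485833168), (0.13980191946029663, 0.10236673802137375), 74.19597625732422) 0.07004124084179929
grey 2849 [ 0.5306985  -0.13841315  0.06849118]
```

servo_tool([
  [[0,0,0.04],[0,0,0],-1],
  [[0,0,0.04],[0,0,0],-1],
  [[0,0,0.022],[0,0,0],-1],
  [[0,0,0],[0,0,0],-1],
  [[0,0,0],[0,0,0],1],
], squeeze=80)

```text
time: 15.7
tcp_pos: [0.4655, -0.1217, 0.0798]
orientation: [0.002, 0.797, 0.603, 0.001]
force: [0.6, -0.3, -0.2]
width: 0.0698
gripper_force: 0.0
```

servo_tool([
  [[0,0,0],[0,0,0],1],
  [[0,0,0],[0,0,0],1],
  [[0,0,0],[0,0,0],1],
  [[0,0,0],[0,0,0],1],
  [[0,0,0],[0,0,0],1],
])

```text
time: 16.32
tcp_pos: [0.4644, -0.1212, 0.0781]
orientation: [0.0, 0.797, 0.604, 0.0]
force: [-3.4, 1.0, 6.4]
width: 0.0208
gripper_force: 78.9
```

servo_tool([
  [[0,0,-0.02],[0,0,0],1],
  [[0,0,-0.04],[0,0,0],1],
  [[0,0,-0.045],[0,0,0],1],
  [[0,0,-0.045],[0,0,0],1],
  [[0,0,0],[0,0,0],1],
])

```text
time: 16.95
tcp_pos: [0.4655, -0.1216, 0.2306]
orientation: [0.003, 0.797, 0.604, 0.002]
force: [-0.1, -0.4, -3.9]
width: 0.0211
gripper_force: 78.9
```

servo_tool([
  [[0,0,0],[0,0,-8.4],1],
  [[0,0,0],[0,0,-8.4],1],
  [[0,0,0],[0,0,-8.4],1],
  [[0,0,0],[0,0,-8.3],1],
  [[0,0,0],[0,0,0],1],
])

```text
time: 17.58
tcp_pos: [0.4635, -0.1209, 0.225]
orientation: [-0.002, 0.59, 0.807, -0.001]
force: [-0.4, -0.7, -3.7]
width: 0.021
gripper_force: 78.9
```

```bash
cat > held.py <<'E'
from h import *
for _ in range(3): px,W,im=grab('wrist')
p,R=pose(); s=ctrl.read_state(); print(p,'yaw',np.degrees(np.arctan2(R[1,0],R[0,0])),'z',R[:,2].round(3),s['force'].round(1),s['time'],s['width']); cv2.imwrite('pics/heldg.png',px[:,:,::-1])
T=(W-p)@R; T[...,2]-=.0015
hsv=cv2.cvtColor(px,cv2.COLOR_RGB2HSV); H,S,V=[hsv[...,i].astype(int) for i in range(3)]
n=(np.hypot(T[...,0],T[...,1])<.1)&(H<18)&(S>130)&(T[...,2]<.02)&(T[...,2]>-.01)
q=T[n]; A=np.c_[q[:,:2],np.ones(len(q))]; k=np.linalg.lstsq(A,q[:,2],rcond=None)[0]
e=abs(A@k-q[:,2])<.002; k=np.linalg.lstsq(A[e],q[e,2],rcond=None)[0]
print('roof plane (tool) slopes,z',k.round(4),'rect',cv2.minAreaRect(q[e][:,:2].astype(np.float32)))
c0=np.array([.5139,.1459]); a=np.radians(17.8); tgt=c0+.0255*np.array([-np.sin(a),np.cos(a)])
print('tgt',tgt,'delta tool',np.r_[tgt-p[:2],0]@R)
E
python3 held.py
```

```text
[ 0.46392068 -0.12107805  0.22625423] yaw 107.6163258951475 z [-0.002  0.001 -1.   ] [ 0.  -1.  -4.6] 17.725 0.021228267388386193
roof plane (tool) slopes,z [-0.0008  0.0027  0.0083] rect ((0.007857199758291245, -0.0006071887910366058), (0.12350255995988846, 0.10267122834920883), 0.018858082592487335)
tgt [0.50610477 0.1701793 ] delta tool [2.64831878e-01 1.28352648e-01 1.20075368e-04]
```

View pics/heldg.png

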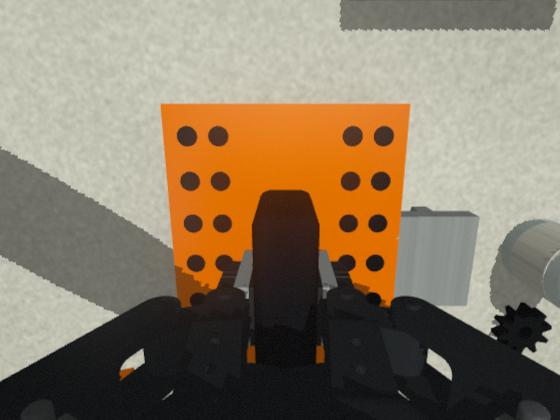

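The guard is held level and square to the tool (handle (286,250), tongue bracket (440,255)). Carrying it over the drive unit.

servo_tool([
  [[0.053,0.0257,0],[0,0,-0.2],1],
  [[0.053,0.0257,0],[0,0,0],1],
  [[0.053,0.0257,0],[0,0,0],1],
  [[0.053,0.0257,0],[0,0,0],1],
  [[0.053,0.0257,0],[0,0,0],1],
])

```text
time: 18.35
tcp_pos: [0.5049, 0.1724, 0.227]
orientation: [0.0, 0.589, 0.808, 0.0]
force: [1.1, -0.1, -3.3]
width: 0.0211
gripper_force: 79.2
```

servo_tool([
  [[0,0,0.02],[0,0,0],1],
  [[0,0,0],[0,0,0],1],
  [[0,0,0],[0,0,0],1],
  [[0,0,0],[0,0,0],1],
  [[0,0,0],[0,0,0],1],
])

```text
time: 18.98
tcp_pos: [0.5052, 0.1701, 0.208]
orientation: [0.0, 0.589, 0.808, 0.0]
force: [0.3, 0.0, -3.8]
width: 0.021
gripper_force: 79.4
```

```bash
python3 held.py; python3 held.py | tail -1
```

```text
[0.50503796 0.17031946 0.20759063] yaw 107.92946931098905 z [ 0.  0. -1.] [-0.   0.1 -3.7] 19.125 0.021452148796170998
roof plane (tool) slopes,z [-0.0002  0.0018  0.0079] rect ((0.007955189794301987, -0.0004160664975643158), (0.1237000972032547, 0.1027507483959198), 0.0586804561316967)
tgt [0.50610477 0.1701793 ] delta tool [-4.61768199e-04  9.71852404e-04  4.72573617e-07]
tgt [0.50610477 0.1701793 ] delta tool [-6.13598335e-04  1.00651401e-03  4.45693222e-08]
```

servo_tool([
  [[-0.0004,0.001,0.012],[0,0,0],1],
  [[0,0,0.012],[0,0,0],1],
  [[0,0,0.012],[0,0,0],1],
  [[0,0,0.004],[0,0,0],1],
  [[0,0,0],[0,0,0],1],
])

```text
time: 19.9
tcp_pos: [0.5059, 0.1704, 0.167]
orientation: [-0.0, 0.588, 0.809, -0.0]
force: [-0.1, -0.3, -3.3]
width: 0.021
gripper_force: 79.7
```

servo_tool([
  [[0,0,0.003],[0,0,0],1],
  [[0,0,0.003],[0,0,0],1],
  [[0,0,0.003],[0,0,0],1],
  [[0,0,0.002],[0,0,0],1],
  [[0,0,0],[0,0,0],1],
])

```text
time: 20.52
tcp_pos: [0.5059, 0.1704, 0.1561]
orientation: [-0.0, 0.588, 0.809, -0.0]
force: [0.2, -0.3, -3.5]
width: 0.0215
gripper_force: 79.8
```

servo_tool([
  [[0,0,0.002],[0,0,0],1],
  [[0,0,0.002],[0,0,0],1],
  [[0,0,0.002],[0,0,0],1],
  [[0,0,0],[0,0,0],1],
  [[0,0,0],[0,0,0],1],
])

```text
time: 21.15
tcp_pos: [0.506, 0.1704, 0.1504]
orientation: [-0.0, 0.588, 0.809, 0.0]
force: [-0.2, -0.8, -4.0]
width: 0.021
gripper_force: 79.8
```

servo_tool([
  [[0,0,0.003],[0,0,0],1],
  [[0,0,0.003],[0,0,0],1],
  [[0,0,0.003],[0,0,0],1],
  [[0,0,0.002],[0,0,0],1],
  [[0,0,0],[0,0,0],1],
])

```text
time: 21.78
tcp_pos: [0.5059, 0.1704, 0.139]
orientation: [-0.0, 0.588, 0.809, -0.0]
force: [0.3, -0.4, -2.9]
width: 0.0212
gripper_force: 79.8
```

servo_tool([
  [[0,0,0.001],[0,0,0],1],
  [[0,0,0.001],[0,0,0],1],
  [[0,0,0],[0,0,0],1],
  [[0,0,0],[0,0,0],1],
  [[0,0,0],[0,0,0],1],
])

```text
time: 22.4
tcp_pos: [0.5061, 0.1705, 0.1381]
orientation: [0.0, 0.588, 0.809, 0.0]
force: [-4.6, -1.1, 5.8]
width: 0.0213
gripper_force: 80.7
```

Contact with the deck. Releasing part-way, rising, then verifying.

servo_tool([
  [[0,0,0],[0,0,0],0],
  [[0,0,0],[0,0,0],0],
  [[0,0,0],[0,0,0],0],
  [[0,0,0],[0,0,0],-0.2],
  [[0,0,0],[0,0,0],-0.2],
])

```text
time: 23.02
tcp_pos: [0.506, 0.1704, 0.1373]
orientation: [-0.0, 0.588, 0.809, 0.0]
force: [0.8, 0.9, -0.2]
width: 0.051
gripper_force: 0.0
```

servo_tool([
  [[0,0,-0.01],[0,0,0],-0.2],
  [[0,0,-0.03],[0,0,0],-0.2],
  [[0,0,-0.05],[0,0,0],-0.2],
  [[-0.03,0,-0.03],[0,0,0],-0.2],
  [[-0.03,0,0],[0,0,0],-0.2],
])

```text
time: 23.65
tcp_pos: [0.5257, 0.113, 0.2617]
orientation: [0.003, 0.588, 0.809, 0.003]
force: [1.1, -0.2, -1.5]
width: 0.051
gripper_force: 0.0
```

```bash
python3 - <<'E'
from h import *
for _ in range(4): px,W,im=grab('wrist')
p,R=pose(); print(p,ctrl.read_state()['time'],ctrl.read_state()['force']); cv2.imwrite('pics/final.png',px[:,:,::-1])
hsv=cv2.cvtColor(px,cv2.COLOR_RGB2HSV); H,S,V=[hsv[...,i].astype(int) for i in range(3)]
Z=W[...,2]+.0015; n=np.hypot(W[...,0]-.506,W[...,1]-.170)<.12
r=n&(abs(Z-.13)<.005)&(H<18)&(S>130); q=W[r]; A=np.c_[q[:,:2],np.ones(len(q))]
print('roof',cv2.minAreaRect(q[:,:2].astype(np.float32)),np.median(Z[r]),np.linalg.lstsq(A,q[:,2],rcond=None)[0])
h=n&(abs(Z-.175)<.004); print('handle',h.sum(),cv2.minAreaRect(W[h][:,:2].astype(np.float32)),np.median(Z[h]))
E
```

```text
[0.52448636 0.11326617 0.25761502] 23.85 [-0.22072686 -0.20043831 -0.07130094]
roof ((0.5057776570320129, 0.17028626799583435), (0.10219480097293854, 0.14059464633464813), 17.91897201538086) 0.13002511861723437 [4.29937211e-04 2.72343163e-05 1.28306605e-01]
handle 3916 ((0.5058472156524658, 0.17031452059745789), (0.021870017051696777, 0.0695653036236763), 17.784839630126953) 0.17473937119010252
```

View pics/final.png

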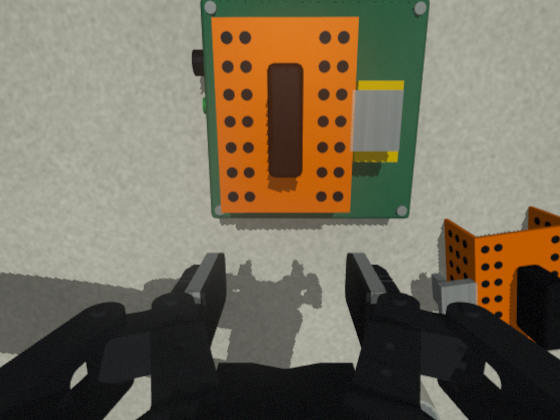

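The guard is seated level: roof at 0.130 m, handle at (285,120), bracket over the yellow switch at (378,122). The gripper is clear of everything, so I'm handing in.

```bash
python3 -c "
from rig import ctrl
print(ctrl.close_job())"
```

```text
the job is handed in; nothing more can be done
None
```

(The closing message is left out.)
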